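# Set the label printer's paper guide with its knurled wheel

### The arm

A 6-joint arm with a two-finger parallel gripper is mounted at the origin on the work surface. World frame = base frame: x ahead of the robot, y to its left, z up, the work surface at z = 0. Lengths are in m, angles in degrees, forces in N, time in s.
With the tool pointing down it reaches from about 0.4 to 0.825 m from the base axis. Payload 7 kg.
Tool frame: the origin (TCP) lies at the centre of the arm's flange, where the gripper is bolted on; the fingertips stand 178 mm ahead of it and the grasp point (between the pads) lies 159 mm ahead of it (tip_reach is the distance from the TCP to the fingertips, in m); z points along the fingers, y is the line along which they close (so a half turn about z gives the same grasp; the last joint's range is limited). The gripper opens to 88 mm and grips with 3 to 60 N. Pads are 19 mm wide; open, the fingers measure 130 mm over their backs; the gripper's body (78 mm by 193 mm) begins 47 mm behind the grasp point.
Start: joints at [90.991, 20.546, 0.682, 0, -70.136, -16.507], TCP at [0.181, 0.65, 0.405] pointing down, gripper open.
Joint ranges: [-176.03, 176.03], [-82.01, 121.73], [-58.28, 71.71], [-173.87, 95.51], [-174.79, -0.11], [-173.66, 173.66]. Speed limits (degrees/s): [136.94, 136.94, 172.46, 180, 180, 180].

### API

Orientations are given as [roll, pitch, yaw] about the fixed x, y, z axes, in that order (R = Rz(yaw) Ry(pitch) Rx(roll)).
In Python, from plant import * gives the robot as it stands.
- The arm moves only by the shell command python3 -m handwheel 'ROWS'. ROWS is JSON, a list of rows, each a list of 7 numbers: the opening, from -1 (shut) to 1 (fully open), then the shift along the tool's x, y, z as a fraction of full scale, then the turn, a rotation vector about the tool's x, y, z as a fraction of full scale. A call has 1 to 5 rows; each row shifts and turns the commanded pose from where the row before left it, along the tool's axes as they then stand; what a row does not reach is not made up. Full scale, the value 1, is 0.025 m for a shift and 6 degrees for a turn. A row lasts 1/8 s, in which the tool goes at most 62.5 mm and 10.7 degrees, less where a joint would pass 70% of its speed; a pose out of reach is approached as far as the arm can. A call with a number of a shift or a turn outside -1 to 1 is refused whole. A call with a gripper value outside its range is refused whole. The fingers move at their own pace and stop on an object; the grip force is fixed at half the most. Time passes only in rows, so rows that do not move let the fingers close. It gives the time, the measured TCP pose, the force, the opening and the grip force at its end, in the units of the state.
- get_obs(): the state, without advancing time (a new reading comes with each control period).
- snapshot(name): name is "side" or "top"; returns a dict with "color" (384x512x3 uint8, red, green, blue), "fx", "fy", "cx", "cy" (pixels), "R" (3x3) and "t" (3): a world point X has camera coordinates R X + t. Camera axes: x right, y down, z forward; pixel columns grow to the right and rows downward; lengths in m; the calibration is good to about 2 mm. A picture is of the moment at which its call begins. There is no depth.
- close_job(): hands the job in; it is judged then, once.
The state is a dict: "clock": time; "joint_pos": joint angles; "qvel": joint speeds; "tau": joint torques, N m; "tool_pos": TCP position; "orientation": TCP orientation; "force": force on the tool from outside, world axes, zero at the start; "moment": the same for the moment, N m; "opening": finger opening in m; "gripper_force": force on a finger pad.
Only numpy, scipy, OpenCV 4.12 (cv2) and the standard library are available. Lean on these libraries where they do the work, as an engineer would, in place of code of your own. Each camera call takes 0.05 s, during which the arm holds its last target. There are 200 camera calls.

### The job

Set the open label printer's paper guide to the gauge mark: with a closed fingertip, roll the knurled wheel in the front of its deck, stroke by stroke, until the gap between the guides has closed so far that the pointer on the sliding guide stands on the raised mark, then take the hand away. Press the wheel only lightly and touch neither the guide nor the mark; nothing is to be gripped or lifted, and the things around the printer stay where they are.

Things in the scene. Friction and masses are not known exactly. Their poses are not given: they have to be found in the camera images.
- printer: Grey desktop label printer, cover off, fixed to the counter. 200 (x) by 240 (y) mm, deck 60 mm high. Origin: centre of underside; x from its front (wheel side, towards the robot) to its back, y from sliding to fixed guide, z up. Behind the wheel, across x = 0 to +90 mm, two black upright guide plates reach up to 107 mm above the counter, the fixed one at y = +75 mm; rear wall 74 mm high at x = +94 mm.
- wheel: Knurled aluminium wheel, 56 mm diameter, 26 mm wide, 14 mm proud of the deck; axle along the printer's x. Origin: wheel centre, at x = -72, y = 0 mm of the printer, 46 mm up; turns with the wheel. Rolling its top towards printer +y closes the gap, 10 mm per radian (10 mm per 28 mm of rim stroke); rolling back opens it. Friction about 0.5 N at the rim; it stays where it is left.
- wheel_top (a point): Topmost point of the wheel's rim, mid-width, 74 mm above the counter: the place for the fingertip. This point does not turn with the wheel. The axle is rigid, so touch down slowly; 2 to 15 N of downward press drives the wheel by friction, a millimetre past first touch at most. A fingertip with a flat end can be stroked in a straight level line a little less than its own width to either side of here.
- guide: Sliding paper guide: black upright plate 90 mm (printer x) by 8 mm (y), 40 mm high, that slides along the printer's y on two steel rods, 3 mm clear of the deck; starts at y = -75 mm. A white finger 4 mm wide, 81 mm ahead of the plate's centre at its tip, is its pointer. Origin: centre of the plate's underside. Driven by the wheel; not to be touched.
- pointer_tip (a point): Upper edge at the front end of the white pointer of the sliding guide (tip 3 mm wide), 7 mm above the deck, at x = -36 mm of the printer, over the black scale strip with white ticks 10 mm apart.
- mark: Gauge mark: small white raised ridge 6 mm wide (printer y), 13 mm long (x), 7 mm high, on the deck between the wheel and the scale strip, right before the pointer's path, centred at x = -43.5 mm of the printer, 16 to 40 mm on the +y side of the pointer at the start. Origin: centre of its underside. Not to be touched.
- mark_top (a point): Centre of the top of the gauge mark's ridge; axes as the printer's. The guide is set when the pointer tip has the same position along the printer's y.
- label_roll: White roll of labels standing on end on the counter beside the printer, 84 mm diameter, 38 mm bore, 55 mm high. Bystander. Origin: centre of the underside.
- jar: Closed jar, 52 mm diameter, 75 mm high, on the counter beside the printer. Bystander. Origin: centre of the underside.
- slide_box: White microscope slide box, 90 x 50 x 28 mm, on the counter beside the printer. Bystander. Origin: centre of the underside.

How it is judged (in metres and radians):
On the way:
1. a fingertip presses on the wheel (contact force between the fingers and wheel above 0.8 N), for 0.1 s.
At the end, for the whole second after the job is handed in: The pointer stands on the gauge mark: its tip is within 3 mm of the mark's centre along the printer's y (the mark is 6 mm wide), the guide is at rest, and the bystanders are within 20 mm of where they were (y of pointer_tip in the frame of mark_top between -0.003 and 0.003 m and linear speed of guide below 0.005 m/s and distance of each of label_roll, jar, slide_box from where it was at the start of the episode below 0.02 m); the robot touches nothing.
It fails at once if the sliding guide is touched by the robot instead of being driven by the wheel (contact force between any of the fingers, the arm and guide above 1 N).
It fails at once if the gauge mark is touched (contact force between any of the fingers, the arm and mark above 1 N).
It fails at once if the wheel is forced: pressed with more than 60 N (contact force between the fingers and wheel above 60 N).
It fails at once if a bystander is pushed or lifted by more than 20 mm (distance of any of label_roll, jar, slide_box from where it was at the start of the episode above 0.02 m).
It also fails if it takes over 51 s, if anything falls off the work surface, if the arm or the gripper's body presses on something with over 40 N, if the wrist force passes 120 N, or if a joint passes its speed limit or range.

## Working session

There is one attempt and no reset: what is moved stays moved. The work goes in short steps, Python scripts to look and compute and a shell command to move; the robot and the scene stay as the last step left them, time stands still between calls to the robot, and variables do not carry over. Pictures are saved under pics/ and viewed, at most 10 in all, crops included, and the job is handed in when it is done.

```bash
mkdir -p pics; python3 - <<'E'
from plant import *
import cv2, json
import numpy as np
for n in("top","side"):
    s=snapshot(n); cv2.imwrite(f"pics/{n}0.png",cv2.cvtColor(s["color"],cv2.COLOR_RGB2BGR))
    print(n,s["fx"],s["fy"],s["cx"],s["cy"],np.round(s["R"],4).tolist(),np.round(s["t"],4).tolist())
o=get_obs();print(o)
E
```

```text
top 372.33292762617106 372.33292762617106 259.443436719632 188.85307005331734 [[-0.0035, -0.9993, -0.0365], [-0.9973, 0.0062, -0.0738], [0.0739, 0.0361, -0.9966]] [0.0446, 0.5815, 0.9047]
side 419.1084638660841 419.1084638660841 254.12489294060708 192.9734502902322 [[-0.7981, -0.6024, 0.0122], [-0.4336, 0.5601, -0.7059], [0.4184, -0.5687, -0.7082]] [0.4876, 0.2955, 0.7245]
{'clock': 0.1, 'joint_pos': array([ 9.09900533e+01,  2.05848235e+01,  6.38737501e-01, -1.51661152e-02,
       -7.01354728e+01, -1.65081684e+01]), 'qvel': array([ 0.02550201,  0.01437649,  0.11564252,  0.04717301, -0.02009411,
       -0.00636088]), 'tau': array([-1.66451970e-03, -5.84162486e+01,  2.93748307e+01,  7.01539770e+00,
        1.01706258e-02, -5.62439550e-05]), 'tool_pos': array([0.18054206, 0.65022397, 0.40385041]), 'orientation': array([ 1.79917752e+02, -9.50657087e-03, -1.55232718e+01]), 'force': array([ 0.3458661 , -0.04841904,  0.2756984 ]), 'moment': array([ 0.04577215, -0.00232257, -0.04441797]), 'gripper_force': 0.0, 'opening': 0.0875418494899709}
```

View pics/top0.png

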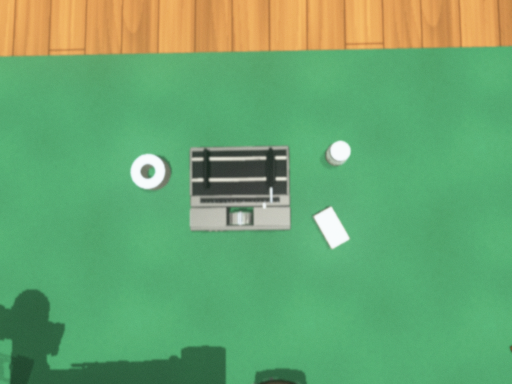

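View pics/side0.png

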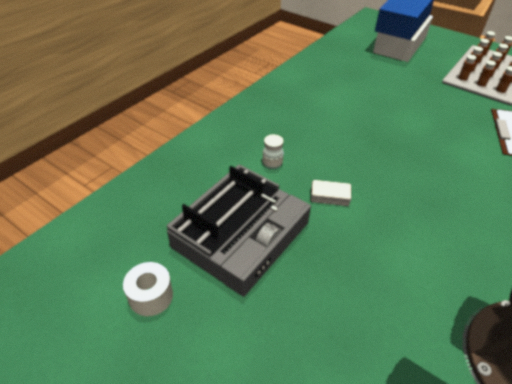

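The top view shows the printer at about (190-290, 147-231), with the wheel at (240,217). The pointer is at (270,187-202) and the mark at (265,206). The bystanders are well clear.

```bash
cat > h.py <<'E'
from plant import *
import cv2, numpy as np
def ray(s,uv,z):
    d=s["R"].T@np.array([(uv[0]-s["cx"])/s["fx"],(uv[1]-s["cy"])/s["fy"],1]); c=-s["R"].T@s["t"]
    return c+d*(z-c[2])/d[2]
def proj(s,X):
    p=s["R"]@np.array(X)+s["t"]; return np.array([s["fx"]*p[0]/p[2]+s["cx"],s["fy"]*p[1]/p[2]+s["cy"]])
E
python3 - <<'E'
from h import *
ims=[]
for n,(a,b,w,h) in (("top",(185,140,110,96)),("side",(165,160,150,140))):
    s=snapshot(n); c=cv2.cvtColor(s["color"],cv2.COLOR_RGB2BGR)
    if n=="top":
        hsv=cv2.cvtColor(c,cv2.COLOR_BGR2HSV); m=((hsv[...,1]<90)*255).astype(np.uint8); r=np.zeros_like(m); r[140:240,180:300]=m[140:240,180:300]
        cs=max(cv2.findContours(r,0,1)[0],key=cv2.contourArea); print(cv2.minAreaRect(cs)); bx=cv2.boxPoints(cv2.minAreaRect(cs)); print([np.round(ray(s,p,.06),4) for p in bx])
        print("wheel",ray(s,(240,217),.074)); g=cv2.cvtColor(c,cv2.COLOR_BGR2GRAY); print(g[184:212,258:280])
    ims.append(cv2.resize(c[b:b+h,a:a+w],(400,h*400//w),interpolation=cv2.INTER_CUBIC))
H=max(i.shape[0] for i in ims)
cv2.imwrite("pics/z1.png",np.hstack([np.pad(i,((0,H-i.shape[0]),(0,0),(0,0))) for i in ims]))
E
```

```text
((239.1468505859375, 188.10247802734375), (85.26309967041016, 101.50292205810547), 89.0759506225586)
[array([0.6835, 0.2142, 0.06  ]), array([ 0.6849, -0.0315,  0.06  ]), array([ 0.4812, -0.0328,  0.06  ]), array([0.4779, 0.2087, 0.06  ])]
wheel [0.51207667 0.0857191  0.074     ]
[[ 64  63  64  67  65  65  63  59  56  53  49  51  51  55  53  55  62  63
   66  67  66  69]
 [ 63  63  64  66  61  64  63  61  57  54  53  53  55  54  58  60  66  68
   70  66  66  68]
 [ 65  65  66  66  65  65  65  62  59  54  54  64  84  88  71  66  67  66
   68  67  69  68]
 [ 66  66  64  62  66  65  66  65  60  59  61  94 138 151 113  75  68  68
   68  66  67  67]
 [ 64  65  66  67  63  66  67  67  60  57  70 124 186 196 143  80  69  67
   67  68  67  70]
 [ 66  66  65  64  67  67  64  66  62  61  76 139 207 218 161  89  71  68
   68  68  67  68]
 [ 66  66  67  66  66  64  66  68  67  64  80 143 213 223 164  87  70  68
   67  70  71  70]
 [ 64  65  62  65  65  67  65  64  65  66  82 144 212 223 165  89  69  70
   66  69  67  70]
 [ 67  68  69  67  68  65  67  68  66  68  85 143 209 223 162  89  69  69
 
[... 1085 characters left out ...]
0 182 181 180 181 183 180 180
  182 182 181 177]
 [160 162 161 165 194 231 240 227 185 162 154 155 155 157 156 158 155 156
  155 153 154 154]
 [143 143 140 150 184 228 238 223 177 146 142 141 144 144 142 145 144 145
  145 141 141 141]
 [163 161 164 168 190 225 234 220 187 168 167 167 166 168 165 169 168 170
  170 170 166 163]
 [187 184 186 186 194 212 218 209 197 189 190 187 187 190 192 190 191 193
  190 191 189 188]
 [194 194 193 195 193 195 199 197 195 195 195 196 196 196 196 195 197 197
  197 195 195 196]
 [193 194 194 194 196 192 193 194 196 195 194 195 198 196 197 196 197 197
  197 198 197 197]
 [193 195 194 196 196 193 194 194 195 196 197 196 196 196 196 196 197 197
  199 197 198 197]]
```

View pics/z1.png

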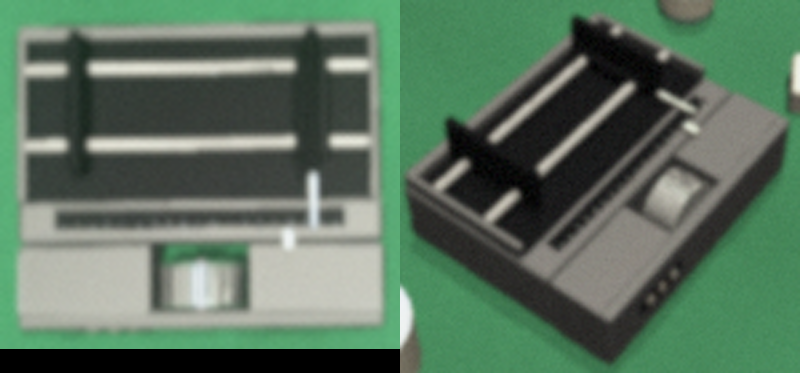

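The zoom shows the pointer centred at about column 270.7 and the mark at 263.9, so the gap is about 16 mm. The printer's yaw is about 0.5° and the wheel is near (0.511, 0.087). I'll close the fingers, align the yaw and travel there high.

```bash
python3 -m handwheel '[[-1,0,0,0,0,0,-1],[-1,0,0,0,0,0,-1],[-1,0,0,0,0,0,-0.67],[-1,1,1,0,0,0,0],[-1,1,1,0,0,0,0]]'
python3 -m handwheel '[[-1,1,1,0,0,0,0],[-1,1,1,0,0,0,0],[-1,1,1,0,0,0,0],[-1,1,1,0,0,0,0],[-1,1,1,0,0,0,0]]'
python3 -m handwheel '[[-1,1,1,0,0,0,0],[-1,1,1,0,0,0,0],[-1,1,1,0,0,0,0],[-1,1,1,0,0,0,0],[-1,1,1,0,0,0,0]]'
python3 -m handwheel '[[-1,0.2,1,0,0,0,0],[-1,0,1,0,0,0,0],[-1,0,1,0,0,0,0],[-1,0,1,0,0,0,0],[-1,0,1,0,0,0,0]]'
python3 -m handwheel '[[-1,0,1,0,0,0,0],[-1,0,1,0,0,0,0],[-1,0,1,0,0,0,0],[-1,0,1,0,0,0,0],[-1,0,1,0,0,0,0]]'
```

```text
clock: 0.82
tool_pos: [0.2312, 0.6003, 0.4041]
orientation: [180.0, 0.0, 0.6]
force: [0.3, -0.2, -0.6]
opening: 0.0429
gripper_force: 0.0
clock: 1.45
tool_pos: [0.3578, 0.476, 0.4046]
orientation: [180.0, 0.0, 0.5]
force: [0.3, 0.0, 0.3]
opening: 0.0006
gripper_force: 0.0
clock: 2.08
tool_pos: [0.4839, 0.3521, 0.4046]
orientation: [180.0, 0.0, 0.5]
force: [0.7, 0.2, 0.1]
opening: 0.0006
gripper_force: 0.0
clock: 2.7
tool_pos: [0.4889, 0.2265, 0.405]
orientation: [-180.0, -0.0, 0.5]
force: [0.1, 0.6, 0.1]
opening: 0.0006
gripper_force: 0.0
clock: 3.32
tool_pos: [0.4902, 0.1014, 0.4047]
orientation: [-180.0, -0.0, 0.5]
force: [1.0, 0.8, 0.3]
opening: 0.0005
gripper_force: 0.0
```

```bash
python3 -m handwheel '[[-1,0.83,0.6,1,0,0,0],[-1,0,0,1,0,0,0],[-1,0,0,1,0,0,0],[-1,0,0,1,0,0,0],[-1,0,0,0.6,0,0,0]]'
python3 - <<'E'
from h import *
s=snapshot("side"); c=cv2.cvtColor(s["color"],cv2.COLOR_RGB2BGR)
t=snapshot("top"); d=cv2.cvtColor(t["color"],cv2.COLOR_RGB2BGR)
a=cv2.resize(c[160:300,195:315],(480,560),interpolation=cv2.INTER_CUBIC);b=cv2.resize(d[160:300,220:300],(320,560),interpolation=cv2.INTER_CUBIC)
cv2.imwrite("pics/z2.png",np.hstack([a,b]))
o=get_obs(); p=o["tool_pos"]; print(p,o["force"])
print("tip px",proj(s,p-[0,0,.178]),"wheeltop guess px",proj(s,[.511,.087,.074]))
E
```

```text
clock: 3.95
tool_pos: [0.5109, 0.0874, 0.2886]
orientation: [180.0, 0.1, 0.5]
force: [0.2, 0.5, -0.4]
opening: 0.0005
gripper_force: 0.0
[0.51081369 0.08760922 0.2883129 ] [-0.06247416  0.57710842 -0.38525563]
tip px [268.87571384 216.35798604] wheeltop guess px [268.30148153 228.25985091]
```

View pics/z2.png

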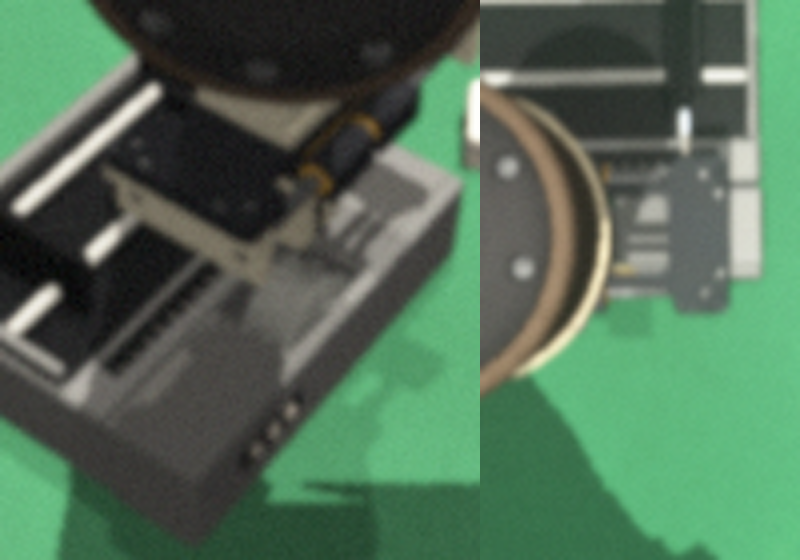

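The view is partly covered, but in the side view the wheel top matches the guess at about (268,229). I'll step 8 mm to -y and descend.

```bash
python3 -m handwheel '[[-1,0,0.32,0.8,0,0,0],[-1,0,0,0.4,0,0,0],[-1,0,0,0.12,0,0,0],[-1,0,0,0,0,0,0],[-1,0,0,0,0,0,0]]'
python3 -m handwheel '[[-1,0,0,0.03,0,0,0],[-1,0,0,0.03,0,0,0],[-1,0,0,0,0,0,0]]'
python3 -m handwheel '[[-1,0,0,0.03,0,0,0],[-1,0,0,0,0,0,0]]'
```

```text
clock: 4.68
tool_pos: [0.5116, 0.0805, 0.2573]
orientation: [-180.0, -0.1, 0.5]
force: [1.0, 0.1, 0.3]
opening: 0.0007
gripper_force: 0.0
clock: 5.05
tool_pos: [0.5113, 0.0803, 0.2552]
orientation: [180.0, 0.0, 0.5]
force: [-0.5, -0.7, -0.7]
opening: 0.0003
gripper_force: 0.0
clock: 5.3
tool_pos: [0.5113, 0.0802, 0.2543]
orientation: [180.0, 0.0, 0.5]
force: [0.5, -0.4, -0.3]
opening: 0.0004
gripper_force: 0.0
```

```bash
for i in 1 2 3; do python3 -m handwheel '[[-1,0,0,0.03,0,0,0],[-1,0,0,0,0,0,0]]' | grep -E "pos|force:" ; done
```

```text
tool_pos: [0.5113, 0.0802, 0.2536]
force: [0.6, -0.4, 0.6]
gripper_force: 0.0
tool_pos: [0.5114, 0.0803, 0.2529]
force: [0.7, -0.3, -0.3]
gripper_force: 0.0
tool_pos: [0.5114, 0.0803, 0.2522]
force: [-0.4, 0.8, 0.9]
gripper_force: 0.3
```

```bash
python3 -m handwheel '[[-1,0,0,0.02,0,0,0],[-1,0,0,0,0,0,0]]' | grep -E "pos|force:"
```

```text
tool_pos: [0.5114, 0.0803, 0.252]
force: [-1.1, -0.4, 4.9]
gripper_force: 2.2
```

```bash
python3 -m handwheel '[[-1,0,0,0.01,0,0,0],[-1,0,0,0,0,0,0]]' | grep -E "pos|force:"
```

```text
tool_pos: [0.5114, 0.0803, 0.2519]
force: [-1.5, 0.6, 7.3]
gripper_force: 3.5
```

In contact at 7 N. First stroke: 14 mm towards +y.

```bash
python3 -m handwheel '[[-1,0,-0.14,0,0,0,0],[-1,0,-0.14,0,0,0,0],[-1,0,-0.14,0,0,0,0],[-1,0,-0.14,0,0,0,0],[-1,0,0,0,0,0,0]]' | grep -E "pos|force:"
python3 - <<'E'
from h import *
t=snapshot("top"); d=cv2.cvtColor(t["color"],cv2.COLOR_RGB2BGR)
g=cv2.cvtColor(d,cv2.COLOR_BGR2GRAY); print(g[186:212,255:280])
E
```

```text
tool_pos: [0.5114, 0.0946, 0.252]
force: [-2.5, 1.7, 7.3]
gripper_force: 3.6
[[ 50  51  51  52  46  50  50  51  52  58  60  61  77  95  89  74  72  72
   73  74  75  70  73  74  75]
 [ 51  47  51  51  50  52  53  54  55  55  61  74 123 166 150 103  75  74
   73  76  73  74  76  73  76]
 [ 49  50  50  50  51  50  52  55  55  58  62  91 162 217 197 132  83  75
   73  75  75  74  76  73  75]
 [ 50  50  51  51  48  50  50  52  56  62  67  94 176 230 218 148  85  72
   75  75  75  77  77  75  76]
 [ 50  50  51  51  50  51  52  51  57  66  71  95 171 226 219 149  87  75
   72  74  75  74  77  78  76]
 [ 51  52  52  49  51  52  51  54  57  68  75  95 157 216 213 147  88  76
   72  74  75  76  72  75  75]
 [ 50  50  51  50  51  53  53  55  58  69  75  90 155 209 205 145  86  72
   72  72  73  73  74  76  78]
 [ 55  54  53  53  56  58  55  62  69  79  80  96 149 197 192 134  81  71
   71  71  73  73  73  83  89]
 [ 72  73  73  74  73  74  73  77  88 108 112 122 152 189 189 139  90  84
   84  84  84  83  86 102 125]
 [ 98  97  94  96  98  98  99 100 120 147 160 161 170 190 191 148 108 103
  10
[... 1007 characters left out ...]
93  97  99 100  98  98 101 102 106 109
  105 100 100  96 100 125 157]
 [ 73  75  76  77  85  91  93  94  96  99 100  99 101  99 101 102 102 101
  103 109 117 110 103 116 142]
 [ 64  67  67  74  86  95 103 100 102 100 100  98 100 103 101 102 102 106
  107 126 145 138 117 129 166]
 [ 69  71  75  85 104 117 123 119 111 101  99 102 102 100 101 101 104 105
  112 138 157 141 122 146 186]
 [ 82  84  89 109 137 147 151 144 128 108  99 100 103 100 101 104 103 104
  107 125 137 124 119 151 193]
 [ 94  93 104 132 157 171 170 162 138 113 101 101  98 102 102 102 101 100
  104 109 114 110 116 154 197]
 [ 97 102 120 151 173 178 177 169 142 115 100 100  98  99 102 103 104 103
  102 103 102 107 116 154 198]]
```

```bash
python3 -m handwheel '[[-1,0,0,-0.2,0,0,0],[-1,0,0.56,0,0,0,0],[-1,0,0,0.12,0,0,0],[-1,0,0,0.04,0,0,0],[-1,0,0,0.04,0,0,0]]' | grep -E "pos|force:"
python3 - <<'E'
from h import *
t=snapshot("top")
a=ray(t,(263.89,206.5),.067);b=ray(t,(270.76,200),.067);print(a,b,a-b, ray(t,(268.36,189),.067)-ray(t,(270.67,189),.067))
E
```

```text
tool_pos: [0.5113, 0.08, 0.2517]
force: [-3.8, -1.9, 13.0]
gripper_force: 6.2
[0.53658279 0.02982534 0.067     ] [0.5518476  0.01353174 0.067     ] [-0.01526481  0.01629359  0.        ] [3.37735739e-05 5.46558788e-03 0.00000000e+00]
```

One stroke gave about 5.2 mm of the 16.4 mm needed. Next strokes, pressing slightly lighter.

```bash
python3 -m handwheel '[[-1,0,-0.14,-0.008,0,0,0],[-1,0,-0.14,0,0,0,0],[-1,0,-0.14,0,0,0,0],[-1,0,-0.14,0,0,0,0],[-1,0,0,0,0,0,0]]' | grep -E "pos|force:"
python3 -m handwheel '[[-1,0,0,-0.2,0,0,0],[-1,0,0.56,0,0,0,0],[-1,0,0,0.12,0,0,0],[-1,0,0,0.04,0,0,0],[-1,0,0,0.035,0,0,0]]' | grep -E "pos|force:"
python3 - <<'E'
from h import *
t=snapshot("top"); g=cv2.cvtColor(t["color"],cv2.COLOR_RGB2GRAY).astype(float)
w=np.clip(g[187:191,260:274]-78,0,None); print(w.astype(int)); c=(w.sum(0)@np.arange(260,274))/w.sum(); print(c,ray(t,(c,189),.067)-ray(t,(270.67,189),.067))
E
```

```text
tool_pos: [0.5112, 0.0946, 0.252]
force: [-3.5, 2.3, 7.0]
gripper_force: 3.3
tool_pos: [0.5114, 0.0801, 0.2518]
force: [-2.7, -1.4, 8.6]
gripper_force: 4.3
[[ 0  0  0  0  0  0 19  5  0  0  0  0  0  0]
 [ 0  0  0  0  0 23 57 33  0  0  0  0  0  0]
 [ 0  0  0  0  0 39 77 48  0  0  0  0  0  0]
 [ 0  0  0  0  0 45 83 53  0  0  0  0  0  0]]
266.0663900414938 [6.73226813e-05 1.08948503e-02 0.00000000e+00]
```

```bash
python3 -m handwheel '[[-1,0,-0.15,-0.002,0,0,0],[-1,0,-0.15,0,0,0,0],[-1,0,-0.15,0,0,0,0],[-1,0,-0.15,0,0,0,0],[-1,0,0,0,0,0,0]]' | grep -E "pos|force:"
python3 -m handwheel '[[-1,0,0,-0.4,0,0,0],[-1,0,0,-1,0,0,0],[-1,0,0,-1,0,0,0],[-1,-1,-0,-1,0,0,0],[-1,-1,-1,-1,0,0,0]]' | grep -E "pos|force:"
python3 -m handwheel '[[-1,-1,-1,-1,0,0,0],[-1,-1,-1,-0.5,0,0,0],[-1,-0.5,-1,0,0,0,0],[-1,0,-1,0,0,0,0],[-1,0,-1,0,0,0,0]]' | grep -E "pos|force:"
python3 -m handwheel '[[-1,0,-1,0,0,0,0],[-1,0,-1,0,0,0,0],[-1,0,-1,0,0,0,0],[-1,0,-1,0,0,0,0],[-1,0,0,0,0,0,0]]' | grep -E "pos|force:"
python3 - <<'E'
from h import *
t=snapshot("top"); c=cv2.cvtColor(t["color"],cv2.COLOR_RGB2BGR); g=cv2.cvtColor(c,cv2.COLOR_BGR2GRAY).astype(float)
def cen(r0,r1):
    w=g[r0:r1,256:276].mean(0); print(w.astype(int)); w=np.clip(w-np.percentile(w,60)-8,0,None); return w@np.arange(256,276)/w.sum()
a,b,p=cen(205,208),cen(189,193),cen(198,201)
A=ray(t,(a,206.5),.067)
for q,v in((b,191),(p,199.5)):
    d=A-ray(t,(q,v),.067); print(a,q,d, "remaining",d@[-.0087,1,0])
x=cv2.resize(c[140:240,185:305],(600,500),interpolation=cv2.INTER_CUBIC); cv2.imwrite("pics/z3.png",x)
E
```

```text
tool_pos: [0.5113, 0.0956, 0.2519]
force: [-2.2, 0.5, 4.4]
gripper_force: 2.4
tool_pos: [0.4604, 0.1191, 0.3628]
force: [0.9, 0.9, 0.2]
gripper_force: 0.0
tool_pos: [0.3972, 0.2451, 0.3999]
force: [1.1, 0.3, 0.1]
gripper_force: 0.0
tool_pos: [0.3966, 0.3464, 0.3988]
force: [0.8, 0.7, 0.9]
gripper_force: 0.0
[165 166 165 164 165 170 199 235 243 232 192 169 165 165 166 166 165 167
 168 167]
[ 72  71  71  71  71  78 115 187 218 167  93  73  74  73  76  74  74  75
  75  75]
[ 91  87  85  89  91  92 119 189 219 175 106  87  88  92  88  86  89  93
  90  86]
263.92664670658684 263.8257887517147 [-3.66646683e-02 -7.81084035e-05  0.00000000e+00] remaining 0.00024087421027271913
263.92664670658684 263.8663101604278 [-1.65304242e-02 -7.01699050e-05  0.00000000e+00] remaining 7.36447854792639e-05
```

View pics/z3.png

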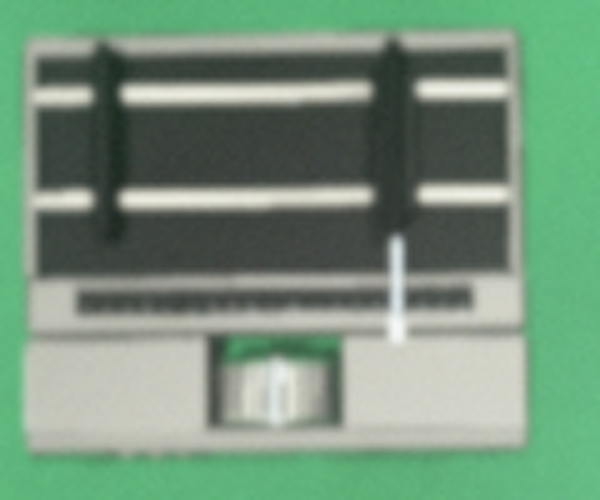

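The pointer at crop column 397 stands straight over the mark at (397,330), within about 0.2 mm. The hand is clear.

```bash
python3 -c "
from plant import *
print(close_job())"
```

```text
the job is handed in; nothing more can be done
None
```

The guide is set and the job is handed in: after three light strokes (the readings taken were at most 13 N) the pointer measured within about 0.3 mm of the mark's centre with the hand well clear, though the hand-in returned no verdict.

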